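# Jack up the tailwheel and hold it

### The arm

A 7-joint arm with a two-finger parallel gripper is mounted at the origin on the work surface. World frame = base frame: x ahead of the robot, y to its left, z up, the work surface at z = 0. Lengths are in m, angles in rad, forces in N, time in s.
With the tool pointing down it reaches from about 0.4 to 0.85 m from the base axis. Payload 6.9 kg.
Tool frame: the origin (TCP) lies at the very end of the fingers, on their centre line; the grasp point (between the pads) lies 19 mm behind it (arm.hold_point_z is the z of the grasp point in the tool frame, in m); z points along the fingers, y is the line along which they close (so a half turn about z gives the same grasp; the last joint's range is limited). The gripper opens to 85 mm and grips with 20 to 120 N. Pads are 22 mm wide; open, the fingers measure 114 mm over their backs; the gripper's body (76 mm by 85 mm) begins 54 mm behind the grasp point. The pads swing forward as they close: fully open they stand 13 mm farther back than shut.
Start: joints at [1.345, 0.507, -0.238, 1.5, 0.126, 1.149, -0.155], TCP at [0.204, -0.591, 0.231] pointing down, gripper open.
Joint ranges: [-3.08, 3.08], [-0.24, 2.05], [-1.43, 1.35], [0, 2.5], [-1.52, 4.66], [0.17, 1.96], [-2.89, 2.89]. Speed limits (rad/s): [2.39, 2.39, 3.14, 3.14, 3.14, 3.14, 3.14].

### API

Orientations are given as a rotation vector (axis times angle).
In Python, from cell import arm gives the robot as it stands. The module is installed in compiled form; this text tells all that it offers.
- The arm moves only by the tool play_rows, never from a script. Its argument "steps" is a list of rows, each a list of 5 numbers: the shift along the tool's x, y, z in mm, then the turn about the tool's z in units of 6 degrees (1.0 is 6 degrees), then the finger opening in mm, from 0 to 85.4. A call has 1 to 12 rows; each row is the pose to reach, as a shift and turn from the pose commanded when the call began, along the tool's axes at that moment; what a row does not reach only later rows make up. A row lasts 1/12 s, in which the tool goes at most 41.7 mm and 7.16 degrees, less where a joint would pass 70% of its speed; a pose out of reach is approached as far as the arm can. A call with a gripper value outside its range is refused whole. The fingers move at their own pace and stop on an object; "force" is the grip in N (left out, the last holds). Time passes only in rows, so rows that repeat a pose let the fingers close. It gives the time, the measured TCP pose, the force, the opening and the grip force at its end, in the units of the state.
- arm.observe(): the state, without advancing time (a new reading comes with each control period).
- arm.snapshot(name): name is "scene" or "top" or "wrist"; returns the picture (480x640x3 uint8, blue, green, red); there is no depth.
- arm.get_calibration(name): a dict with "fx", "fy", "cx", "cy" (pixels), "origin" and "orientation" of the camera in the world. Camera axes: x right, y up, looking along -z (the intrinsics and any distortion apply to the point x, -y, -z); pixel columns grow to the right and rows downward; lengths in m; the calibration is good to about 2 mm. A picture is of the moment at which its call begins: read the wrist's pose just before it. get_calibration takes no time and is no camera call; for the wrist camera it gives the pose at the moment of the call.
- arm.sign_off(): hands the job in; it is judged then, once.
The state is a dict: "time": time; "joints": joint angles; "joint_vel": joint speeds; "effort": joint torques, N m; "tcp_pos": TCP position; "tcp_rot": TCP orientation; "wrist_force": force on the tool from outside, world axes, zero at the start; "torque": the same for the moment, N m; "width": finger opening in m; "gripper_force": force on a finger pad.
Only numpy, scipy, OpenCV 4.12 (cv2) and the standard library are available. Lean on these libraries where they do the work, as an engineer would, in place of code of your own. Each camera call takes 0.05 s, during which the arm holds its last target. There are 200 camera calls.

### The job

Nest the loose brass riser cup upright into the jack's matching saddle cup, then bring the jack, flat on the bench, in under the leg of the tailwheel so that the stacked cups are centred under the marked red lift pad. Let go of the jack, pump the yellow-tipped handle fully down once to seat the cups, let it come all the way back up, then pump it fully down again and finish while holding it down, with the tailwheel hanging clear of the bench on the jack alone. Leave the vise and the oil bottle, tape roll and screwdriver where they are, and do not lift the tailwheel or its leg by hand.

Things in the scene. Friction and masses are not known exactly. Their poses are not given: they have to be found in the camera images.
- riser_mid (a point): Centre, half-way up, of the loose brass riser cup: open-topped cone, 32 mm tall, 28 mm wide at its foot and 50 mm at its rim, wall 3 mm, solid floor 14 mm thick, 0.1 kg. Stands upright (z up) on the bench at the start, centre 16 mm up. Fully nested in the equal saddle cup it stands 14 mm higher than that cup, so this point is then 2 mm below saddle. Loose in the saddle by about 2 mm, and the cone guides it in.
- riser: The same brass riser cup, origin at the centre of its underside, z up through its mouth.
- saddle (a point): Centre of the mouth (rim level) of the steel saddle cup on the jack's ram, same shape and size as the riser cup, mouth up; 77 mm above the bench with the handle up. It rises up to 30 mm with the handle.
- jack: Red low jack with black dummy wheels (it slides on its flat base, it does not roll), about 0.85 kg in all. Origin on the bench surface straight under the saddle; x points to its nose, z up. Base plate 76 mm wide (92 mm over the wheels), 18 mm thick, from 40 mm ahead of the origin to 250 mm behind it. The black carrying post is 110 mm behind the origin; the yellow handle end about 250 mm behind it.
- jack_grip (a point): Point for grasping the jack, on the axis of its black carrying post, 20 mm below the top of the post. The post is 28 mm across the jack (jack y), 30 mm along it, and its top is 100 mm above the bench; its sides are clear down to 18 mm above the bench across the jack, and the handle's pivot is 35 mm behind it.
- handle_pad (a point): Centre of the upper face of the yellow paddle (56 mm long, 44 mm wide, 12 mm thick) at the end of the pump handle, about 110 mm above the bench when up and 54 mm when fully down. Press it downwards; it moves in an arc of 115 mm radius about the pivot at 145 mm behind the jack's origin, 62 mm above the bench, along the jack's length.
- pump (a joint): Pump handle: 0 up, 0.5 rad fully down (stop). A spring returns it up when let go. The ram rises 60 mm per rad of it (30 mm for a full stroke) and sinks again with it. About 5 N on the paddle moves it slowly unloaded, 10 to 16 N with the tailwheel on it.
- lift_pad (a point): Centre of the underside of the red lift pad, a downward disc 50 mm wide and 18 mm thick under the leg, 100 mm above the bench at the start. A yellow disc with a red dot on top of the leg (132 mm up) marks the same place from above.
- tail_rig: Blue bench vise, fixed, holding the pivot of a tailwheel leg. Origin on the bench straight under the lift pad; its -x points along the leg to the tailwheel (rubber, 120 mm diameter, 36 mm wide, its axle 130 mm from the pad), +x to the vise, which begins 130 mm from the pad and is up to 175 mm tall. The leg is 40 mm wide, its underside 118 mm above the bench. The jack goes in across the leg, from either side (along y of this frame).
- tail_leg (a joint): Tailwheel leg about its pivot in the vise, 170 mm from the pad: 0 with the wheel on the bench, grows as the wheel rises, about 0.13 rad when jacked fully with the riser (wheel about 40 mm up).
- oil_bottle: Red oil bottle, 68 mm wide, 190 mm tall, standing; bystander. Origin at its underside.
- tape_roll: Blue tape roll lying flat, 90 mm wide, 24 mm tall; bystander. Origin at its underside.
- screwdriver: Yellow-handled screwdriver lying on the bench, about 200 mm long; bystander.
Mind the look-alikes: they are no part of the job. Of the things that look like the riser, take the one that is nearest to the robot's base at the start.

How it is judged:
On the way, in this order (a step that is already met when the one before it is completed fails the run):
1. the riser cup sits fully home and upright in the saddle cup, let go (horizontal distance between riser_mid and saddle below 0.004 m and z of riser_mid in the frame of saddle between -0.006 and 0.003 m and angle between riser's own z axis and vertical below 0.12 rad and contact force between each of the fingers, the arm and riser below 0.3 N), for 0.2 s.
2. the jack stands flat with the stacked cups under the lift pad, let go (horizontal distance between riser_mid and saddle below 0.004 m and z of riser_mid in the frame of saddle between -0.006 and 0.003 m and angle between riser's own z axis and vertical below 0.12 rad and horizontal distance between saddle and lift_pad below 0.012 m and angle between jack's own z axis and vertical below 0.05 rad and contact force between each of the fingers, the arm and jack below 0.3 N), for 0.2 s.
3. the handle is pumped fully down once, lifting the wheel (value of joint pump above 0.42 rad and value of joint tail_leg above 0.075 rad), for 0.2 s.
4. the handle is back up and the wheel down again (value of joint pump below 0.05 rad and value of joint tail_leg below 0.01 rad), for 0.2 s.
At the end, for the whole second after the job is handed in: Robot still presses the jack handle down (over 3 N, joint over 0.42 rad); leg raised over 0.075 rad, still, carried by the riser (over 4 N), robot touching neither leg nor riser; riser home, within 4 mm of the saddle axis; saddle within 12 mm of the pad centre; jack flat (all of step 1 and all of step 3 and horizontal distance between saddle and lift_pad below 0.012 m and angle between jack's own z axis and vertical below 0.05 rad and contact force between riser and tail_rig above 4 N and contact force between any of the fingers, the arm and jack above 3 N and contact force between each of the fingers, the arm and tail_rig below 0.3 N and velocity of joint tail_leg between -0.05 and 0.05 rad/s); the arm keeps its last pose, push and grip.
It fails at once if a bystander is moved by more than 30 mm (distance of any of oil_bottle, tape_roll, screwdriver from where it was at the start of the episode above 0.03 m).
It fails at once if the jack is tipped over (angle between jack's own z axis and vertical above 0.5 rad).
It fails at once if the robot lifts or shoves the leg or vise by hand (contact force between any of the fingers, the arm and tail_rig above 5 N).
It also fails if it takes over 70 s, if anything falls off the work surface, if the arm or the gripper's body presses on something with over 40 N, if the wrist force passes 120 N, or if a joint passes its speed limit or range.

## Working session

There is one attempt and no reset: what is moved stays moved. The work goes in short steps, Python scripts to look and compute and a tool call to move; the robot and the scene stay as the last step left them, time stands still between calls to the robot, and variables do not carry over. Pictures are saved under pics/ and viewed, at most 10 in all, crops included, and the job is handed in when it is done.

Besides the shell and the picture viewer there is one more tool, called after "Emit:" as name(argument=value, ...), one argument or row to a line, values as JSON. play_rows: Moves the arm, as the interface text tells. Its arguments: {"type":"object","properties":{"steps":{"type":"array","items":{"type":"array","items":{"type":"number"}}},"force":{"type":"number"}},"required":["steps"]}

```bash
mkdir -p pics
cat > h.py <<'E'
import numpy as np, cv2
from scipy.spatial.transform import Rotation as R
from cell import arm
def cal(n):
    c=arm.get_calibration(n); o=np.array(c["orientation"],float)
    M=R.from_rotvec(o).as_matrix() if o.shape==(3,) else (o if o.shape==(3,3) else R.from_quat(o).as_matrix())
    return c,M,np.array(c["origin"])
def ray(C,u,v):
    c,M,o=C; d=M@np.array([(u-c["cx"])/c["fx"],-(v-c["cy"])/c["fy"],-1]); return o,d
def onz(C,u,v,z):
    o,d=ray(C,u,v); return o+d*(z-o[2])/d[2]
def proj(C,p):
    c,M,o=C; q=M.T@(np.array(p)-o); return c["cx"]+c["fx"]*q[0]/-q[2], c["cy"]-c["fy"]*q[1]/-q[2]
def tri(C1,p1,C2,p2):
    o1,d1=ray(C1,*p1);o2,d2=ray(C2,*p2);A=np.c_[d1,-d2];s=np.linalg.lstsq(A,o2-o1,rcond=None)[0]
    a=o1+d1*s[0];b=o2+d2*s[1];return (a+b)/2,np.linalg.norm(a-b)
E
python3 - <<'E'
from h import *
for n in("scene","top","wrist"):
    print(n,arm.get_calibration(n)); cv2.imwrite(f"pics/{n}0.png",arm.snapshot(n))
s=arm.observe();print(s["tcp_pos"],s["tcp_rot"],s["time"],arm.hold_point_z)
E
```

```text
scene {'fx': 468.1423412863916, 'fy': 468.1423412863916, 'cx': 324.685927373087, 'cy': 224.55283704992365, 'origin': array([1.0155304 , 0.47730862, 0.91984413]), 'orientation': array([0.31028577, 0.83509592, 2.264463  ])}
top {'fx': 483.3812888157922, 'fy': 483.3812888157922, 'cx': 332.70421558126367, 'cy': 239.77729685219825, 'origin': array([ 0.27911573, -0.04883783,  1.44398891]), 'orientation': array([ 0.16587269, -0.158015  , -1.50659946])}
wrist {'fx': 422.8174939037975, 'fy': 422.8174939037975, 'cx': 312.3635531630112, 'cy': 241.67337707840127, 'origin': array([ 0.26451967, -0.56998838,  0.371999  ]), 'orientation': array([-0.22543017,  0.16195269, -1.23159515])}
[ 0.20340115 -0.59058849  0.23063595] [-3.09717458e+00 -5.18541369e-01  3.97675939e-04] 0.15 -0.0187
```

View pics/top0.png

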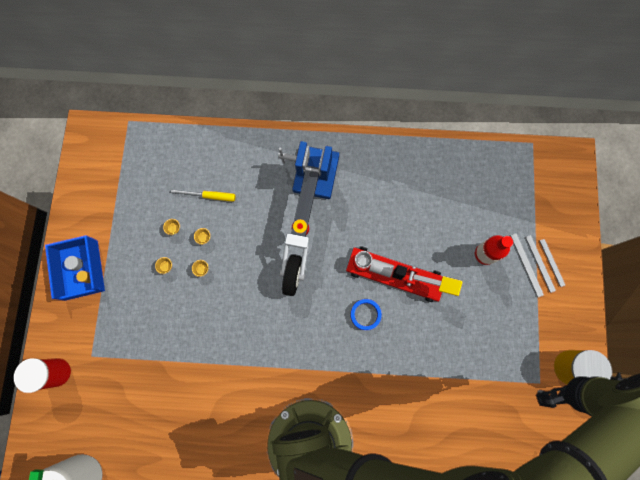

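View pics/scene0.png

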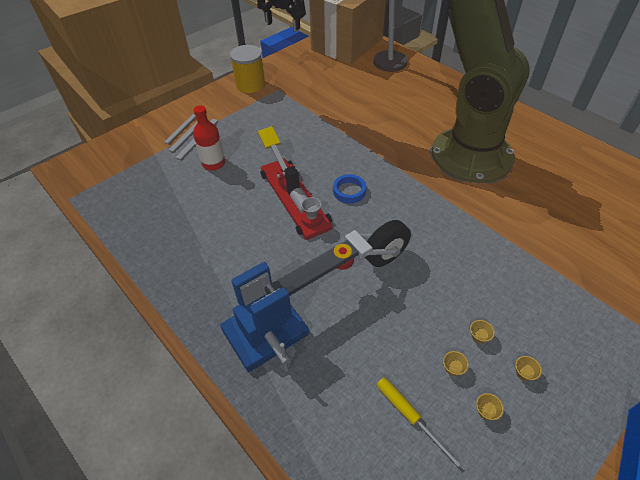

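The top view shows four look-alike cups at pixels (171,227), (202,236), (163,266) and (200,268). It also shows the saddle at (363,260), the yellow paddle at (451,286), the pad marker at (300,227), the wheel at (291,274), the tape roll at (366,315) and the bottle at (493,250). In the scene view the cups are at (456,364), (482,330), (528,368) and (490,407). By eye, the cup nearest the base is top (200,268); I'll check the distance.

```bash
cat > m.py <<'E'
from h import *
T=cal("top");S=cal("scene")
t=cv2.imread("pics/top0.png");s=cv2.imread("pics/scene0.png")
def blobs(im,lo,hi,amin=40,box=None):
    m=cv2.inRange(cv2.cvtColor(im,cv2.COLOR_BGR2HSV),lo,hi)
    if box: k=np.zeros_like(m);x0,y0,x1,y1=box;k[y0:y1,x0:x1]=255;m&=k
    m=cv2.morphologyEx(m,cv2.MORPH_CLOSE,np.ones((5,5)))
    out=[]
    for c in cv2.findContours(m,cv2.RETR_EXTERNAL,cv2.CHAIN_APPROX_NONE)[0]:
        if cv2.contourArea(c)>amin and len(c)>4: out.append((cv2.contourArea(c),cv2.fitEllipse(cv2.convexHull(c))))
    return sorted(out,key=lambda a:-a[0])
E
python3 - <<'E'
from m import *
# cups: coarse
ct=blobs(t,(15,90,60),(30,255,255),80,(130,200,230,300)); cs=blobs(s,(15,90,60),(30,255,255),80,(430,300,560,430))
for a,e in ct: p=onz(T,*e[0],.022); print("top",a,np.round(e[0],1),np.round(p,3),np.hypot(*p[:2]).round(3),"->scene",np.round(proj(S,p),0))
for a,e in cs: print("sc",a,np.round(e[0],1),np.round(onz(S,*e[0],.022),3))
for nm,lo,hi,bt,bs in [("paddle",(22,120,120),(32,255,255),(430,270,475,300),(255,120,285,150)),("marker",(22,120,120),(32,255,255),(285,215,315,240),(330,240,357,262)),("saddle",(0,0,110),(180,60,255),(350,245,380,275),(298,195,325,220))]:
    a=blobs(t,lo,hi,20,bt)[0][1];b=blobs(s,lo,hi,20,bs)[0][1]
    print(nm,np.round(a,1).tolist() if 0 else (a[0],a[1],b[0],b[1]),*tri(T,a[0],S,b[0]))
w=blobs(t,(0,0,0),(180,90,45),30,(280,250,305,300)); print("wheel",w[:2]); print(onz(T,*w[0][1][0],.06))
for a,e in blobs(t,(100,120,60),(125,255,255),100,(340,290,390,335)):print("tape",e,onz(T,*e[0],.02))
print(onz(T,317,180,.15))
v=lambda im,b,k:cv2.resize(im[b[1]:b[3],b[0]:b[2]],None,fx=k,fy=k,interpolation=cv2.INTER_CUBIC)
cv2.imwrite("pics/c1.png",np.vstack([v(t,(150,205,230,285),5),]))
E
```

```text
top 207.0 [163.2 265.1] [0.473 0.466 0.022] 0.664 ->scene [528. 369.]
top 201.5 [199.6 267.8] [0.471 0.357 0.022] 0.591 ->scene [482. 332.]
top 194.0 [171.2 226.5] [0.591 0.457 0.022] 0.747 ->scene [489. 408.]
top 192.5 [201.7 235.8] [0.568 0.362 0.022] 0.673 ->scene [456. 364.]
sc 545.5 [489.4 406.5] [0.59  0.456 0.022]
sc 481.5 [527.5 368.3] [0.472 0.465 0.022]
sc 452.5 [455.3 363. ] [0.566 0.36  0.022]
sc 410.5 [481.6 331.1] [0.47  0.355 0.022]
paddle ((450.2061767578125, 285.2442626953125), (19.26699447631836, 25.57966423034668), (268.58428955078125, 136.1929168701172), (20.058162689208984, 24.253631591796875)) [ 0.45146157 -0.36684688  0.10627122] 0.0004891515949327184
marker ((299.5718994140625, 225.9166717529297), (12.265498161315918, 12.884140968322754), (342.4249572753906, 250.5285186767578), (14.05109691619873, 17.443378448486328)) [0.59040308 0.06047842 0.12951015] 0.0006896944194994148
saddle ((370.36285400390625, 256.15631103515625), (27.646869659423828, 45.588409423828125), (310.60491943359375, 201.65054321289062), (20.68268585205078, 32.135135650634766)) [ 0.51909301 -0.13681473  0.07740289] 0.018990705833133874
wheel [(461.0, ((291.8043518066406, 275.1739807128906), (17.2805118560791, 45.13028335571289), 12.26192855834961))]
[0.45975608 0.07833425 0.06      ]
tape ((365.5667419433594, 314.2238464355469), (31.067724227905273, 31.36590003967285), 1.5385808944702148) [ 0.36321214 -0.14137492  0.02      ]
[0.72048476 0.01975375 0.15      ]
```

View pics/c1.png

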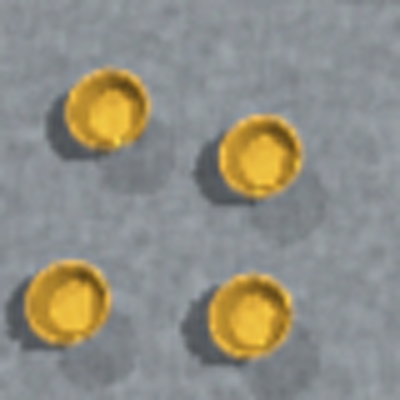

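The crop shows four identical brass cups. The lower-right one, top (200,268), is nearest the base at 0.591 m against 0.664, 0.673 and 0.747 m for the others, so that is the riser. I'll triangulate it and work out the first move.

```bash
cat >> h.py <<'E'
def go(*targets):
    "print shift rows (tool axes, mm; turn units) from the present pose; targets (x,y,z,yaw_deg)"
    s=arm.observe();M=R.from_rotvec(s["tcp_rot"]).as_matrix();yaw=np.degrees(np.arctan2(M[1,0],M[0,0]))
    print("t",s["time"],"tcp",np.round(s["tcp_pos"],4),"yaw",round(yaw,2),"tilt",np.round(M[:,2],3),"q7",round(s["joints"][6],2),"w",round(s["width"],4))
    for x,y,z,a in targets:
        print(np.round(M.T@(np.array([x,y,z])-s["tcp_pos"])*1e3,1),round(-((a-yaw+180)%360-180)/6,2))
E
python3 - <<'E'
from m import *
print("riser",*tri(T,(199.6,267.8),S,(481.6,331.1)))
# saddle rim bright ring
sd=onz(T,363,260,.077);print(sd)
pd=np.array([.4515,-.3668]);d=sd[:2]-pd;print(np.hypot(*d),np.degrees(np.arctan2(d[1],d[0])))
go((.40,-.20,.30,78.5),(.471,.356,.15,78.5))
E
```

```text
riser [0.47065811 0.3558105  0.02405833] 0.0008658158730380091
[ 0.51306439 -0.12354045  0.077     ]
0.250929034100619 75.7977289704889
t 0.15 tcp [ 0.2034 -0.5906  0.2306] yaw 19.01 tilt [-0.     0.001 -1.   ] q7 -0.15 w 0.0855
[ 313.1 -305.3  -69. ] -9.92
[ 561.3 -807.7   81.7] -9.92
```

The riser triangulates to z = 0.024, which fits the cup's visible middle and rim. The saddle-to-paddle distance is 0.251 m against the 0.25 m given. Moving.

Emit:
play_rows(
  steps=[
    [38,-38,-50,-1,70],
    [75,-75,-69,-2,70],
    [110,-108,-69,-3,70],
    [142,-140,-69,-4.5,70],
    [172,-170,-69,-5.5,70],
    [202,-200,-69,-6.5,70],
    [232,-230,-69,-7.5,70],
    [262,-258,-69,-8.5,70],
    [290,-284,-69,-9.5,70],
    [313,-305,-69,-9.9,70],
    [320,-345,-69,-9.9,70],
    [328,-385,-69,-9.9,70],
  ],
)

```text
time: 1.15
tcp_pos: [0.3896, -0.1493, 0.3001]
tcp_rot: [-2.433, -1.987, -0.002]
wrist_force: [0.7, -0.6, 0.4]
width: 0.0701
gripper_force: 0.0
```

```bash
python3 -c "
from h import *
go((.44,.22,.20,76),(.436,.346,.15,76))"
```

```text
t 1.15 tcp [ 0.3896 -0.1493  0.3001] yaw 78.48 tilt [ 0.001  0.001 -1.   ] q7 -0.03 w 0.0701
[371.9 -24.4 100.5] 0.41
[494.5 -53.5 150.6] 0.41
```

Emit:
play_rows(
  steps=[
    [40,-2,0,0.2,70],
    [80,-5,0,0.4,70],
    [120,-8,10,0.4,70],
    [160,-10,30,0.4,70],
    [200,-12,50,0.4,70],
    [240,-14,70,0.4,70],
    [280,-16,90,0.4,70],
    [320,-18,110,0.4,70],
    [360,-18,125,0.4,70],
    [400,-18,140,0.4,70],
    [440,-18,140,0.4,70],
    [460,-18,140,0.4,70],
  ],
)

```text
time: 2.15
tcp_pos: [0.4626, 0.3052, 0.1586]
tcp_rot: [-2.474, -1.935, 0.003]
wrist_force: [0.3, -1.1, 0.1]
width: 0.0699
gripper_force: 0.0
```

Run:
```python
from m import *
go((.4707,.3558,.06,76),(.4707,.3558,.022,76))
C=cal("wrist");w=arm.snapshot("wrist");cv2.imwrite("pics/w1.png",w)
print(proj(C,(.4707,.3558,.032)))
for a,e in blobs(w,(15,90,60),(30,255,255),800): print(a,np.round(e[0]),np.round(e[1]),onz(C,*e[0],.025), onz(C,*e[0],.032))
```

```text
t 2.15 tcp [0.4626 0.3052 0.1586] yaw 76.07 tilt [-0.002 -0.001 -1.   ] q7 -1.31 w 0.0699
[51.2 -4.2 98.5] 0.01
[ 51.2  -4.1 136.5] 0.01
(np.float64(305.9545805897528), np.float64(150.8795768549561))
5297.0 [461. 104.] [79. 87.] [0.57095393 0.36002193 0.025     ] [0.56858465 0.36023005 0.032     ]
4837.5 [309. 151.] [79. 80.] [0.47229863 0.35496068 0.025     ] [0.47244083 0.35529765 0.032     ]
```

View pics/w1.png

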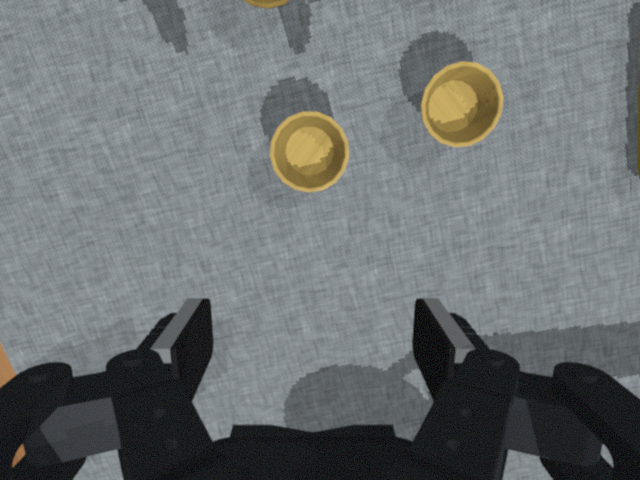

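The wrist view shows the chosen riser at (309,151) with the neighbouring cup clear at (461,104). It measures (0.472, 0.355), so I'm descending and gripping near the rim.

Emit:
play_rows(
  steps=[
    [25,-1,30,0,70],
    [51,-2.5,65,0,70],
    [51,-2.5,100,0,70],
    [51,-2.5,125,0,70],
    [51,-2.5,141.5,0,70],
    [51,-2.5,141.5,0,70],
    [51,-2.5,141.5,0,45],
    [51,-2.5,141.5,0,45],
    [51,-2.5,141.5,0,45],
    [51,-2.5,141.5,0,45],
    [51,-2.5,130,0,45],
    [51,-2.5,100,0,45],
  ],
  force=25,
)

```text
time: 3.2
tcp_pos: [0.4719, 0.351, 0.0587]
tcp_rot: [2.475, 1.934, -0.009]
wrist_force: [-0.3, -0.5, -0.5]
width: 0.0469
gripper_force: 26.3
```

Run:
```python
from m import *
go((.40,-.19,.16,76))
w=arm.snapshot("wrist");t1=arm.snapshot("scene")
cv2.imwrite("pics/w2.png",np.hstack([cv2.resize(w,(400,300)),cv2.resize(t1[260:410,400:600],(400,300))]))
```

```text
t 3.2 tcp [0.4719 0.351  0.0587] yaw 76.0 tilt [-0.004 -0.004 -1.   ] q7 -1.45 w 0.0469
[-542.8   60.8  -99. ] 0.0
```

View pics/w2.png

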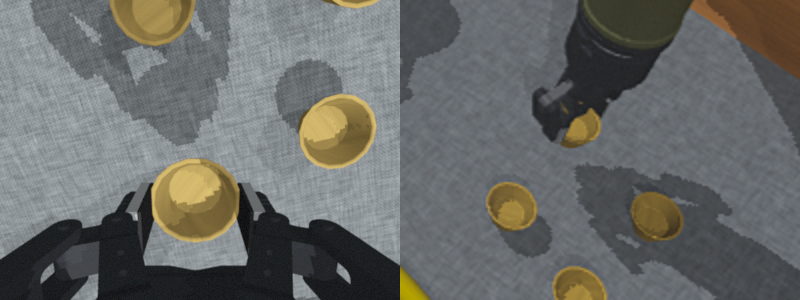

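The riser is held between the pads, centred at about (195,200) in the left half, and is off the bench. Next I carry it high over the leg (132 mm) to the jack, and measure where the cup sits in the tool.

Run:
```python
from m import *
C=cal("wrist");w=arm.snapshot("wrist")
cv2.imwrite("pics/w2f.png",w)
m=cv2.inRange(cv2.cvtColor(w,cv2.COLOR_BGR2HSV),(15,90,60),(30,255,255))
k=np.zeros_like(m);k[230:400,220:400]=255;m&=k
c=max(cv2.findContours(m,cv2.RETR_EXTERNAL,cv2.CHAIN_APPROX_NONE)[0],key=cv2.contourArea)
print(cv2.boundingRect(c),cv2.fitEllipse(cv2.convexHull(c)))
s=arm.observe();M=R.from_rotvec(s["tcp_rot"]).as_matrix();(u,v),(a,b),_=cv2.fitEllipse(cv2.convexHull(c))
for z in(.07,.0735):
    p=onz(C,u,v,z);print(p,np.round(M.T@(p-s["tcp_pos"])*1e3,1))
    x0,y0,ww,hh=cv2.boundingRect(c)
    for q in[(x0,v),(x0+ww,v),(u,y0),(u,y0+hh)]: print(np.round(M.T@(onz(C,*q,z)-s["tcp_pos"])*1e3,1))
```

```text
(241, 254, 143, 134) ((312.03253173828125, 319.9232177734375), (133.58541870117188, 145.44129943847656), 89.18048095703125)
[0.47418586 0.35469193 0.07      ] [ 0.5 -0.3 -6.5]
[  0.5 -25.3  -6.6]
[ 0.4 25.  -6.4]
[24.6 -0.3 -6.4]
[-26.8  -0.3  -6.6]
[0.47456641 0.35629025 0.0735    ] [  2.1  -0.3 -10. ]
[  2.2 -24.7 -10.1]
[ 2.  24.4 -9.9]
[25.7 -0.3 -9.9]
[-24.4  -0.3 -10.1]
```

Emit:
play_rows(
  steps=[
    [0,0,-35,0,45],
    [-20,2,-75,0,45],
    [-50,6,-110,0,45],
    [-85,10,-140,0,45],
    [-120,14,-160,0,45],
    [-160,18,-160,0,45],
    [-200,22,-160,0,45],
    [-240,26,-160,0,45],
    [-280,30,-160,0,45],
    [-320,34,-160,0,45],
    [-360,38,-160,0,45],
    [-400,45,-160,0,45],
  ],
)

```text
time: 4.35
tcp_pos: [0.4185, -0.0481, 0.2205]
tcp_rot: [2.475, 1.934, -0.001]
wrist_force: [1.3, -0.7, -1.4]
width: 0.0468
gripper_force: 26.7
```

```bash
python3 -c "
from h import *
go((.495,-.195,.17,76),(.513,-.1235,.12,76))"
```

```text
t 4.35 tcp [ 0.4185 -0.0481  0.2205] yaw 76.02 tilt [-0.    -0.001 -1.   ] q7 -0.47 w 0.0468
[-124.   109.7   50.7] 0.0
[-50.3 109.9 100.6] 0.0
```

Emit:
play_rows(
  steps=[
    [-30,25,0,0,45],
    [-60,50,10,0,45],
    [-90,80,25,0,45],
    [-115,105,45,0,45],
    [-115,110,52,0,45],
    [-115,110,52,0,45],
    [-115,110,52,0,45],
  ],
)

```text
time: 4.93
tcp_pos: [0.4984, -0.1835, 0.1678]
tcp_rot: [-2.473, -1.933, 0.001]
wrist_force: [0.1, 1.0, -1.5]
width: 0.0466
gripper_force: 26.7
```

Run:
```python
from m import *
go((.513,-.1235,.12,76))
C=cal("wrist");w=arm.snapshot("wrist");cv2.imwrite("pics/w3.png",w)
print(proj(C,(.513,-.1235,.077)))
```

```text
t 4.9333 tcp [ 0.4984 -0.1835  0.1678] yaw 76.02 tilt [-0.002  0.002 -1.   ] q7 -0.33 w 0.0466
[61.7 -0.2 47.8] 0.0
(np.float64(312.533653241428), np.float64(134.4400064505674))
```

View pics/w3.png

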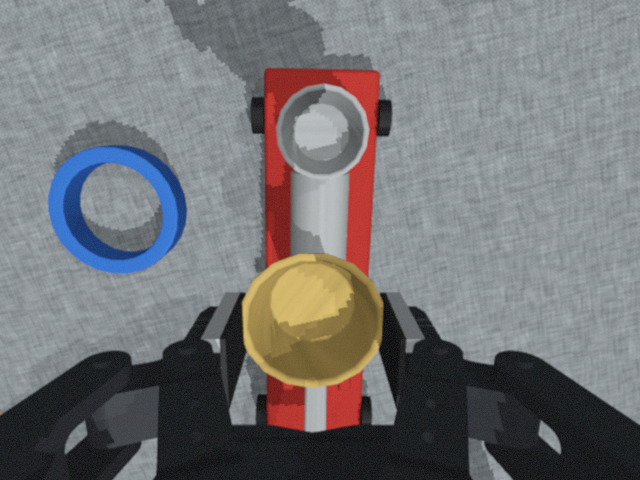

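The wrist view shows the saddle ring centred at about (322.5,131), spanning columns 277–368 and rows 84–178. The held riser is at (313,320) and the tape roll at (118,208).

Run:
```python
from m import *
C=cal("wrist");w=cv2.imread("pics/w3.png")
g=cv2.HoughCircles(cv2.medianBlur(cv2.cvtColor(w[60:200,250:400],cv2.COLOR_BGR2GRAY),3),cv2.HOUGH_GRADIENT,1,50,param1=120,param2=20,minRadius=38,maxRadius=52);print(g)
s=arm.observe();M=R.from_rotvec(s["tcp_rot"]).as_matrix()
u,v,r=g[0,0];u+=250;v+=60
a,b=onz(C,u-r,v,.077),onz(C,u+r,v,.077);print("dia",np.linalg.norm(a-b));p=onz(C,u,v,.077);print(p,M.T@(p-s["tcp_pos"])*1e3)
hsv=cv2.cvtColor(w,cv2.COLOR_BGR2HSV);m=cv2.inRange(hsv,(0,120,60),(8,255,255))|cv2.inRange(hsv,(172,120,60),(180,255,255))
for row in(90,185,200,220,410,420):
    x=np.flatnonzero(m[row,240:400])+240
    L,Rr=onz(C,x.min(),row,.018),onz(C,x.max(),row,.018);c=(L+Rr)/2;print(row,x.min(),x.max(),np.round(c,4),np.linalg.norm(L-Rr).round(4))
print("pad in scene/top",tri(T,blobs(t,(22,120,120),(32,255,255),20,(285,215,315,240))[0][1][0],S,blobs(s,(22,120,120),(32,255,255),20,(330,240,357,262))[0][1][0])) if 0 else 0
```

```text
[[[72.5 71.5 41.4]]]
dia 0.04417833367343953
[ 0.51875989 -0.12275222  0.077     ] [63.09775797  5.25194064 91.61245419]
90 265 378 [ 0.5256 -0.0978  0.018 ] 0.0737
185 265 372 [ 0.509  -0.1575  0.018 ] 0.0739
200 266 371 [ 0.5065 -0.1677  0.018 ] 0.0732
220 266 370 [ 0.5028 -0.1814  0.018 ] 0.0734
410 266 360 [ 0.4622 -0.3312  0.018 ] 0.0752
420 266 359 [ 0.4595 -0.3402  0.018 ] 0.0749
```

Emit:
play_rows(
  steps=[
    [30,3,0,0,45],
    [61.5,5.5,15,0,45],
    [61.5,5.5,40,0,45],
    [61.5,5.5,55,0,45],
    [61.5,5.5,65,0,45],
    [61.5,5.5,73,0,45],
    [61.5,5.5,79,0,45],
    [61.5,5.5,83,0,45],
    [61.5,5.5,85,0,45],
  ],
)

```text
time: 5.73
tcp_pos: [0.5193, -0.1262, 0.0834]
tcp_rot: [2.476, 1.934, 0.0]
wrist_force: [0.0, -0.8, -1.6]
width: 0.0466
gripper_force: 26.7
```

Run:
```python
from m import *
go((.5188,-.1228,.081,76));print(arm.observe()["wrist_force"])
w=arm.snapshot("wrist");t1=arm.snapshot("scene")
cv2.imwrite("pics/w4.png",np.hstack([cv2.resize(w,(400,300)),cv2.resize(t1[150:255,250:390],(400,300),interpolation=cv2.INTER_CUBIC)]))
```

```text
t 5.7333 tcp [ 0.5193 -0.1262  0.0834] yaw 75.99 tilt [ 0. -0. -1.] q7 -0.55 w 0.0466
[ 3.1 -1.3  2.4] -0.0
[ 0.00926141 -0.76408467 -1.58210202]
```

View pics/w4.png

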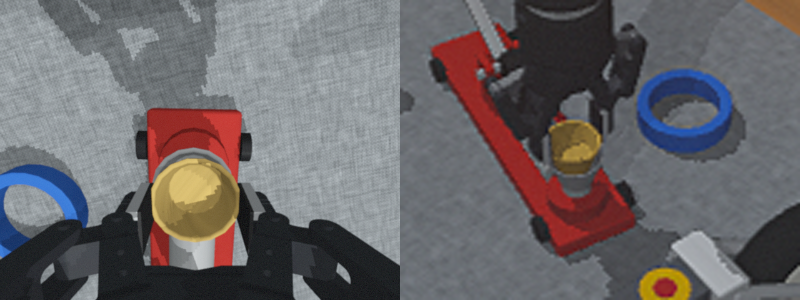

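The riser is in the saddle's mouth at about (195,200) in the left half, with no contact force yet. I nudge 1 mm forward, lower, and let go.

Emit:
play_rows(
  steps=[
    [1.5,-0.5,1.5,0,45],
    [1.5,-0.5,3,0,45],
    [1.5,-0.5,3.5,0,45],
    [1.5,-0.5,3.5,0,52],
    [1.5,-0.5,3.5,0,58],
    [1.5,-0.5,3.5,0,66],
    [1.5,-0.5,3.5,0,72],
    [1.5,-0.5,3.5,0,72],
    [1.5,-0.5,-20,0,72],
    [0,-0.5,-55,0,72],
    [-30,-0.5,-80,0,72],
    [-60,-0.5,-80,0,72],
  ],
)

```text
time: 6.83
tcp_pos: [0.5075, -0.1829, 0.1684]
tcp_rot: [2.466, 1.936, 0.009]
wrist_force: [1.1, -0.4, 0.3]
width: 0.0718
gripper_force: 0.0
```

```bash
cat > look.py <<'E'
from m import *
def circ(C,w,guess,z,rr,half=75,show=True):
    u,v=map(int,guess);x0,y0=max(u-half,0),max(v-half,0)
    g=cv2.HoughCircles(cv2.medianBlur(cv2.cvtColor(w[y0:v+half,x0:u+half],cv2.COLOR_BGR2GRAY),3),cv2.HOUGH_GRADIENT,1,8,param1=120,param2=15,minRadius=rr[0],maxRadius=rr[1])
    for a,b,r in g[0][:3]:
        a+=x0;b+=y0;print(np.round([a,b,r],1),"dia",np.linalg.norm(onz(C,a-r,b,z)-onz(C,a+r,b,z)).round(4),np.round(onz(C,a,b,z),4))
E
python3 - <<'E'
from look import *
go((.5188,-.1228,.081,76));C=cal("wrist");w=arm.snapshot("wrist");cv2.imwrite("pics/w5.png",w)
circ(C,w,proj(C,(.5188,-.1228,.091)),.091,(38,56))
E
```

```text
t 6.8333 tcp [ 0.5075 -0.1829  0.1684] yaw 76.28 tilt [ 0.008 -0.002 -1.   ] q7 -0.34 w 0.0718
[61.  -4.  87.4] 0.05
[305.5 133.5  48.7] dia 0.0488 [ 0.5194 -0.1217  0.091 ]
[305.5 124.5  55.4] dia 0.0553 [ 0.5204 -0.1174  0.091 ]
[298.5 129.5  53.2] dia 0.0532 [ 0.5164 -0.1189  0.091 ]
```

View pics/w5.png

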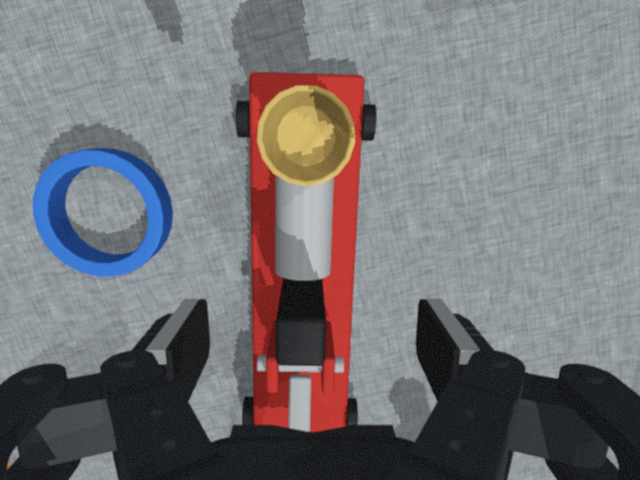

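The riser is nested: its rim is at (305,134), 48.8 mm wide at z = 0.091, within about 1.3 mm of the saddle axis. The post is at about (300,340). Next I locate the post.

Run:
```python
from look import *
C=cal("wrist");w=cv2.imread("pics/w5.png")
h=np.array([.2632,.9647]);p=np.array([.519,-.1225])-.11*h;print("post model",p,proj(C,(*p,.1)))
m=cv2.inRange(cv2.cvtColor(w,cv2.COLOR_BGR2HSV),(0,0,0),(180,255,60))
for c in cv2.findContours(m[315:368,262:340],cv2.RETR_EXTERNAL,cv2.CHAIN_APPROX_NONE)[0]:
    if cv2.contourArea(c)>300:
        x,y,ww,hh=cv2.boundingRect(c);print(x+262,y+315,ww,hh,onz(C,x+262+ww/2,340,.1),np.linalg.norm(onz(C,x+262,340,.1)-onz(C,x+262+ww,340,.1)))
go((*p,.13,74.7),(*p,.058,74.7))
```

```text
post model [ 0.490048 -0.228617] (np.float64(304.41136103262744), np.float64(327.76015305443593))
276 315 50 50 [ 0.48643249 -0.23518617  0.1       ] 0.027029028697472056
t 6.8833 tcp [ 0.5038 -0.192   0.1654] yaw 75.7 tilt [ 0.002 -0.006 -1.   ] q7 -0.34 w 0.0721
[-38.7  -4.4  35.6] 0.17
[-38.3  -4.7 107.6] 0.17
```

Emit:
play_rows(
  steps=[
    [-20,-2.5,0,0.17,80],
    [-38.5,-4.5,15,0.17,80],
    [-38.5,-4.5,45,0.17,80],
    [-38.5,-4.5,75,0.17,80],
    [-38.5,-4.5,95,0.17,80],
    [-38.5,-4.5,107,0.17,80],
    [-38.5,-4.5,107,0.17,70],
    [-38.5,-4.5,107,0.17,55],
    [-38.5,-4.5,107,0.17,40],
    [-38.5,-4.5,107,0.17,24],
    [-38.5,-4.5,107,0.17,24],
    [-38.5,-4.5,107,0.17,24],
  ],
  force=50,
)

```text
time: 7.88
tcp_pos: [0.4919, -0.2206, 0.0575]
tcp_rot: [2.491, 1.91, 0.003]
wrist_force: [1.7, -1.1, 5.2]
width: 0.0273
gripper_force: 52.7
```

Run:
```python
from look import *
s=arm.observe();print(s["gripper_force"],s["wrist_force"])
C=cal("wrist");w=arm.snapshot("wrist");cv2.imwrite("pics/w6.png",w)
circ(C,w,proj(C,(.519,-.1225,.091)),.091,(55,110),130)
C=cal("top");w=arm.snapshot("top")
tcp=np.array(s["tcp_pos"][:2]);pad=np.array([.590,.0605]);h=np.array([.1392,.9903]);f=pad-.11*h
pre=f-.09*h
z=s["tcp_pos"][2]
go((*pre,z,82),(*f,z,82))
```

```text
52.67387330532074 [ 1.70487285 -1.08225842  5.1754623 ]
[312.5   1.5  85.1] dia 0.0391 [ 0.5155 -0.1309  0.091 ]
[319.5   9.5  75.4] dia 0.0348 [ 0.5167 -0.1329  0.091 ]
[305.5  11.5  73.3] dia 0.0338 [ 0.5134 -0.1325  0.091 ]
t 7.9833 tcp [ 0.4919 -0.2207  0.0575] yaw 74.98 tilt [ 0.003 -0.001 -1.   ] q7 -0.41 w 0.0274
[98.5 46.3  0.1] -1.17
[187.8  35.3   0. ] -1.17
```

View pics/w6.png

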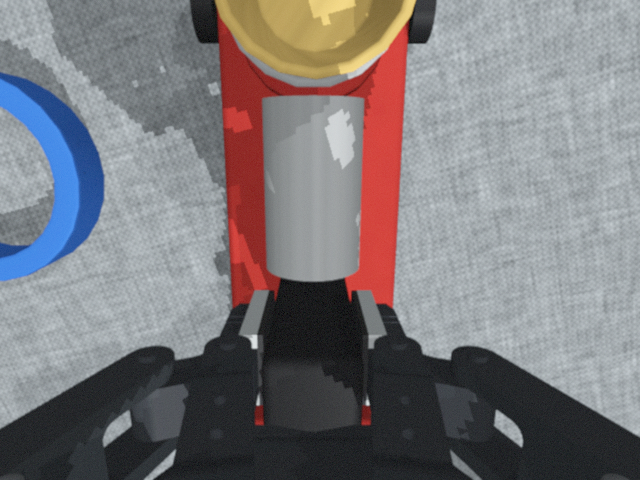

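The wrist view shows the post gripped between the pads at about (312,370), with the riser nested ahead at (315,0). The saddle sits 102 mm ahead of the TCP along tool x, so I slide the jack to a pre-entry point in line with its final approach.

Emit:
play_rows(
  steps=[
    [5,2,-0.5,0,24],
    [14,6,-0.5,-0.1,24],
    [24,11,-0.5,-0.3,24],
    [34,15,-0.5,-0.5,24],
    [45,20,-0.5,-0.7,24],
    [56,25,-0.5,-0.8,24],
    [67,30,-0.5,-1,24],
    [78,35,-0.5,-1.17,24],
    [90,40,-0.5,-1.17,24],
    [100,43,-0.5,-1.17,24],
    [106.5,45,-0.5,-1.17,24],
    [106.5,45,-0.5,-1.17,24],
  ],
)

```text
time: 8.98
tcp_pos: [0.561, -0.131, 0.0574]
tcp_rot: [2.371, 2.058, -0.005]
wrist_force: [-2.0, -4.1, 6.0]
width: 0.0275
gripper_force: 52.9
```

```bash
cat > chk.py <<'E'
from look import *
C=cal("top");w=arm.snapshot("top");S=cal("scene");w2=arm.snapshot("scene")
import sys;n=sys.argv[1];cv2.imwrite(f"pics/t{n}.png",w);cv2.imwrite(f"pics/s{n}.png",w2)
s=arm.observe();M=R.from_rotvec(s["tcp_rot"]).as_matrix();sd=np.array(s["tcp_pos"])+M[:,0]*.102;sd[2]=.085
print("F",np.round(s["wrist_force"],1),"pred saddle",np.round(sd,4),"top px",np.round(proj(C,sd)),"scene px",np.round(proj(S,sd)))
b=[]
for C_,im in((C,w),(S,w2)):
    u,v=map(int,proj(C_,sd)); x=blobs(im,(15,90,60),(30,255,255),60,(u-18,v-18,u+18,v+18)); b.append(x[0] if x else None); print(x[:1])
if all(b): print("riser",tri(C,b[0][1][0],S,b[1][1][0]))
go((.5758,-.0405,s["tcp_pos"][2],82))
E
python3 chk.py 1
```

```text
F [-0.6 -4.2  6.5] pred saddle [ 0.5754 -0.0301  0.085 ] top px [332. 236.] scene px [319. 236.]
[(209.5, ((332.0092468261719, 236.55165100097656), (16.393352508544922, 17.4920597076416), 167.2783203125))]
[(287.5, ((318.7237548828125, 235.62672424316406), (18.94829750061035, 20.901201248168945), 89.798583984375))]
riser (array([ 0.57529688, -0.03133167,  0.08407086]), np.float64(0.0009436469404308285))
t 9.0833 tcp [ 0.5611 -0.1311  0.0574] yaw 81.92 tilt [-0.001 -0.003 -1.   ] q7 -0.47 w 0.0271
[91.7  1.9 -0.3] -0.01
```

The triangulated riser (0.5753, -0.0313, 0.084) matches the prediction to about 1 mm. Sliding in under the leg.

Emit:
play_rows(
  steps=[
    [5,0,0,0,24],
    [14,0.5,0,0,24],
    [24,0.5,0,0,24],
    [34,1,0,0,24],
    [44,1,0,0,24],
    [54,1.5,0,0,24],
    [64,1.5,0,0,24],
    [74,2,0,0,24],
    [83,2,0,0,24],
    [90,2,0,0,24],
    [93,2,0,0,24],
    [93,2,0,0,24],
  ],
)

```text
time: 10.08
tcp_pos: [0.5762, -0.0402, 0.0574]
tcp_rot: [2.37, 2.057, -0.005]
wrist_force: [-1.4, -6.9, 7.5]
width: 0.0272
gripper_force: 52.9
```

```bash
python3 chk.py 2
python3 - <<'E'
from look import *
v=lambda im,b,k:cv2.resize(im[b[1]:b[3],b[0]:b[2]],(400,400),interpolation=cv2.INTER_CUBIC)
cv2.imwrite("pics/c2.png",np.hstack([v(cv2.imread("pics/t2.png"),(250,160,380,290),4),v(cv2.imread("pics/s2.png"),(270,190,410,330),4)]))
T=cal("top");t=cv2.imread("pics/t2.png");s=cv2.imread("pics/s2.png")
for im,b,C in((t,(285,215,315,240),T),(s,(330,240,357,262),cal("scene"))):
    e=blobs(im,(22,120,120),(32,255,255),20,b);print(e[0] if e else None, onz(C,*e[0][1][0],.132) if e else 0)
E
```

```text
F [-0.6 -6.4  6.7] pred saddle [0.5906 0.0609 0.085 ] top px [301. 229.] scene px [342. 263.]
[(169.5, ((300.94744873046875, 227.47647094726562), (14.553466796875, 19.484527587890625), 145.83438110351562))]
[(195.0, ((342.3349914550781, 250.80052185058594), (14.56784439086914, 18.307979583740234), 90.6850357055664))]
riser (array([0.58756498, 0.05706978, 0.12274509]), np.float64(0.00015029552392983972))
t 10.1833 tcp [ 0.5762 -0.0401  0.0574] yaw 81.9 tilt [-0.001 -0.004 -1.   ] q7 -0.62 w 0.0274
[-0.4 -0.3  0. ] -0.02
(104.5, ((299.75439453125, 225.63833618164062), (11.913894653320312, 12.338932037353516), 104.29816436767578)) [0.5904208  0.06008763 0.132     ]
(169.5, ((342.2995300292969, 250.83192443847656), (13.76356029510498, 17.202375411987305), 91.11032104492188)) [0.59268817 0.06189522 0.132     ]
```

View pics/c2.png

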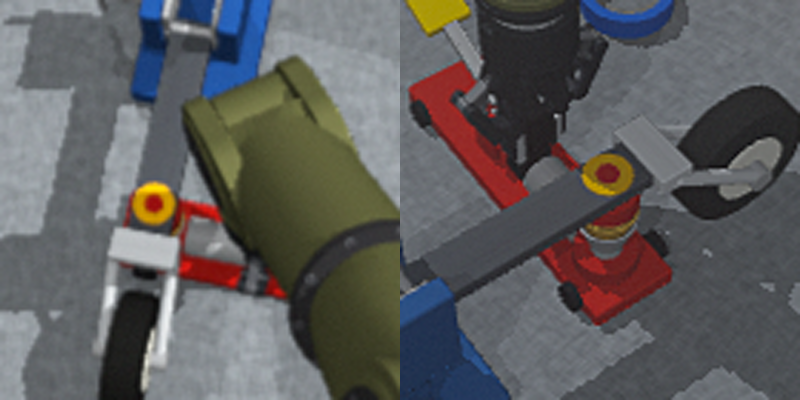

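The crop shows the stack standing under the red pad at the marker, left half (153,205) and right half (607,175), and the predicted saddle is about 1 mm from the pad. I'm releasing, rising and moving over the paddle.

Emit:
play_rows(
  steps=[
    [0,0,0,0,40],
    [0,0,0,0,60],
    [0,0,0,0,80],
    [0,0,0,0,80],
    [0,0,0,0,80],
    [0,0,0,0,80],
    [0,0,0,0,80],
    [0,0,-25,0,80],
    [0,0,-60,0,80],
    [0,0,-95,0,80],
    [-10,0,-120,0,80],
    [-40,0,-120,0,60],
  ],
)

```text
time: 11.18
tcp_pos: [0.5744, -0.0711, 0.1829]
tcp_rot: [2.36, 2.067, 0.015]
wrist_force: [2.0, 0.3, -0.2]
width: 0.0694
gripper_force: 0.0
```

Emit:
play_rows(
  steps=[
    [-30,0,0,0,40],
    [-60,0,0,0,20],
    [-85,0,0,0,0],
    [-85,0,0,0,0],
    [-85,0,0,0,0],
    [-85,0,0,0,0],
  ],
)

```text
time: 11.68
tcp_pos: [0.5592, -0.1604, 0.1768]
tcp_rot: [-2.37, -2.061, -0.001]
wrist_force: [0.4, 0.1, -0.1]
width: -0.0004
gripper_force: 0.0
```

```bash
python3 chk.py 3
python3 - <<'E'
from look import *
T,S=cal("top"),cal("scene");t=cv2.imread("pics/t3.png");s=cv2.imread("pics/s3.png")
pd=(.555,-.187,.108);P=[]
C=cal("wrist");w=arm.snapshot("wrist")
print(proj(C,pd))
for im,C_ in((t,T),(s,S),(w,C)):
    u,v=map(int,proj(C_,pd));k=25 if im is not w else 150
    e=blobs(im,(22,120,120),(32,255,255),40,(max(u-k,0),max(v-k,0),max(u+k,1),max(v+k,1)));print(u,v,e[:1],onz(C_,*e[0][1][0],.107) if e else 0)
go((.555,-.187,.14,82))
cv2.imwrite("pics/c3.png",np.hstack([cv2.resize(s[120:320,180:400],(400,364)),cv2.resize(t[150:350,230:450],(400,364))]))
E
```

```text
F [ 0.3  0.6 -0.2] pred saddle [ 0.5734 -0.0585  0.085 ] top px [342. 238.] scene px [312. 228.]
[]
[]
t 11.7833 tcp [ 0.5595 -0.1595  0.1769] yaw 82.13 tilt [ 0.     0.001 -1.   ] q7 -0.3 w 0.0001
[ 1.202e+02 -1.000e-01  1.000e-01] 0.02
(np.float64(311.70213695309144), np.float64(306.8731511214937))
386 244 [] 0
281 188 [(323.5, ((281.4588623046875, 189.06686401367188), (20.051786422729492, 29.793699264526367), 145.3885498046875))] [ 0.55492935 -0.18740765  0.107     ]
311 306 [(2914.0, ((312.5146789550781, 285.6757507324219), (71.94384765625, 98.23633575439453), 87.82636260986328))] [ 0.55704316 -0.17542753  0.107     ]
t 11.8333 tcp [ 0.5594 -0.1595  0.1769] yaw 82.14 tilt [ 0.     0.001 -1.   ] q7 -0.3 w -0.0001
[-27.8  -0.6  36.9] 0.02
```

View pics/c3.png

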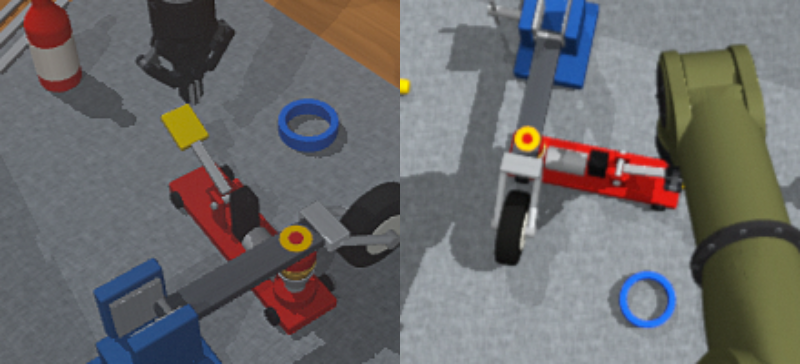

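The paddle is at the predicted place, (0.555, -0.187), shown at (185,125) in the left half, with the jack untouched under the pad. First pump stroke, following the arc backwards.

Emit:
play_rows(
  steps=[
    [-28,-0.5,20,0,0],
    [-28,-0.5,45,0,0],
    [-28,-0.5,62,0,0],
    [-29,-0.5,69,0,0],
    [-31,-0.5,75,0,0],
    [-33,-0.5,81,0,0],
    [-34,-0.5,87,0,0],
    [-35,-0.5,93,0,0],
    [-36,-0.5,99,0,0],
    [-37,-0.5,105,0,0],
    [-38,-0.5,111,0,0],
    [-38,-0.5,116,0,0],
  ],
)

```text
time: 12.83
tcp_pos: [0.5541, -0.1979, 0.0628]
tcp_rot: [2.368, 2.062, 0.0]
wrist_force: [-5.2, -1.4, 17.8]
width: -0.0
gripper_force: 8.9
```

Emit:
play_rows(
  steps=[
    [0,0,3,0,0],
    [0,0,6,0,0],
    [0,0,8,0,0],
    [0,0,8,0,0],
    [0,0,8,0,0],
  ],
)

```text
time: 13.25
tcp_pos: [0.5541, -0.1978, 0.055]
tcp_rot: [2.368, 2.062, 0.0]
wrist_force: [-5.3, -0.3, 16.6]
width: 0.0
gripper_force: 8.1
```

```bash
cat > leg.py <<'E'
from look import *
import sys
go((.5535,-.197,.054,82))
s=arm.observe();print("F",np.round(s["wrist_force"],1))
T,S=cal("top"),cal("scene");t=arm.snapshot("top");c=arm.snapshot("scene");n=sys.argv[1];cv2.imwrite(f"pics/t{n}.png",t);cv2.imwrite(f"pics/s{n}.png",c)
a=blobs(t,(22,120,120),(32,255,255),20,(283,212,317,242))[0][1];b=blobs(c,(22,120,120),(32,255,255),20,(328,225,360,264))[0][1]
print("marker",tri(T,a[0],S,b[0]))
E
python3 leg.py 4
```

```text
t 13.25 tcp [ 0.5541 -0.1978  0.055 ] yaw 82.1 tilt [ 0.001 -0.001 -1.   ] q7 -0.35 w 0.0
[ 0.7 -0.8  1. ] 0.02
F [-5.3 -0.3 16.6]
marker (array([0.59341466, 0.06030629, 0.15333084]), np.float64(0.0004013203464427432))
```

The marker rose about 23 mm, so the leg is up. I hold briefly, then release by the same arc, clear of the paddle.

Emit:
play_rows(
  steps=[
    [0,0,2,0,0],
    [0,0,2,0,0],
    [0,0,2,0,0],
    [0,0,-5,0,0],
    [1,0,-12,0,0],
    [2,0,-19,0,0],
    [3,0,-26,0,0],
    [4,0,-33,0,0],
    [6,0,-40,0,0],
    [8,0,-47,0,0],
    [10,0,-54,0,0],
    [10,0,-66,0,0],
  ],
)

```text
time: 14.35
tcp_pos: [0.555, -0.187, 0.1193]
tcp_rot: [-2.368, -2.063, -0.001]
wrist_force: [0.1, 0.2, -0.7]
width: -0.0001
gripper_force: 0.0
```

Emit:
play_rows(
  steps=[
    [0,0,-10,0,0],
    [0,0,-10,0,0],
    [0,0,-10,0,0],
    [0,0,-10,0,0],
    [0,0,-10,0,0],
  ],
)

```text
time: 14.77
tcp_pos: [0.5543, -0.1888, 0.1281]
tcp_rot: [-2.37, -2.06, 0.001]
wrist_force: [0.1, 1.1, -0.1]
width: 0.0001
gripper_force: 0.0
```

```bash
python3 leg.py 5
python3 - <<'E'
from look import *
S=cal("scene");s=cv2.imread("pics/s5.png");e=blobs(s,(22,120,120),(32,255,255),40,(256,163,306,213));print(e[:1],[onz(S,*x[1][0],.107) for x in e[:1]])
go((.555,-.1875,.11,82))
E
```

```text
t 14.7667 tcp [ 0.5543 -0.1888  0.1281] yaw 82.0 tilt [-0.001  0.    -1.   ] q7 -0.29 w 0.0001
[-8.2  0.5 74.1] 0.0
F [ 0.1  1.1 -0.1]
marker (array([0.59062344, 0.0605572 , 0.12999154]), np.float64(0.000515591187788757))
[(271.5, ((279.6929626464844, 190.54554748535156), (20.208175659179688, 26.668546676635742), 105.89521026611328))] [array([ 0.56122973, -0.18650848,  0.107     ])]
t 14.8667 tcp [ 0.5544 -0.1887  0.1281] yaw 82.01 tilt [-0.001  0.    -1.   ] q7 -0.29 w 0.0001
[ 1.3  0.5 18.1] 0.0
```

The leg is down again and the paddle has returned. I have already viewed 11 pictures, one over the limit, so from here I check numerically only: whether the jack shifted during the stroke.

Run:
```python
from look import *
S=cal("scene")
for n in "35":
    s=cv2.imread(f"pics/s{n}.png");h=cv2.cvtColor(s,cv2.COLOR_BGR2HSV)
    m=cv2.inRange(h,(0,120,50),(8,255,255))|cv2.inRange(h,(172,120,50),(180,255,255));m[:205]=0;m[:,:270]=0;m[:,370:]=0
    m[:268,325:]=0
    c=max(cv2.findContours(m,cv2.RETR_EXTERNAL,cv2.CHAIN_APPROX_NONE)[0],key=cv2.contourArea)[:,0]
    for q in(c[c[:,0].argmin()],c[c[:,0].argmax()],c[c[:,1].argmax()]):print(n,q,np.round(onz(S,*q,.018)[:2],4))
```

```text
3 [273 221] [ 0.5926 -0.1875]
3 [314 258] [ 0.5951 -0.0294]
3 [305 262] [ 0.6183 -0.0355]
5 [273 221] [ 0.5926 -0.1875]
5 [314 258] [ 0.5951 -0.0294]
5 [305 262] [ 0.6183 -0.0355]
```

The jack's red outline is unchanged to the pixel. Second stroke, holding down.

Emit:
play_rows(
  steps=[
    [1,0.5,10,0,0],
    [1,0.5,17,0,0],
    [0,0.5,24,0,0],
    [-2,0.5,30,0,0],
    [-4,0.5,36,0,0],
    [-5,0.5,42,0,0],
    [-6,0.5,48,0,0],
    [-7,0.5,54,0,0],
    [-8,0.5,60,0,0],
    [-9,0.5,66,0,0],
    [-9,0.5,71,0,0],
    [-9,0.5,74,0,0],
  ],
)

```text
time: 15.87
tcp_pos: [0.5546, -0.197, 0.0553]
tcp_rot: [2.37, 2.061, 0.002]
wrist_force: [-2.9, 1.9, 17.7]
width: -0.0005
gripper_force: 8.6
```

Emit:
play_rows(
  steps=[
    [0,0,2,0,0],
    [0,0,3,0,0],
    [0,0,3,0,0],
    [0,0,3,0,0],
    [0,0,3,0,0],
    [0,0,3,0,0],
  ],
)

```text
time: 16.37
tcp_pos: [0.5548, -0.197, 0.0543]
tcp_rot: [2.368, 2.06, 0.001]
wrist_force: [-7.2, 2.3, 31.0]
width: -0.0002
gripper_force: 15.4
```

```bash
python3 leg.py 6; python3 leg.py 7
```

```text
t 16.3667 tcp [ 0.5548 -0.197   0.0543] yaw 82.05 tilt [ 0.002 -0.001 -1.   ] q7 -0.35 w -0.0002
[-0.2 -1.3  0.3] 0.01
F [-7.2  2.3 31. ]
marker (array([0.59349051, 0.06029195, 0.15343068]), np.float64(0.00033230869956984386))
t 16.4667 tcp [ 0.5548 -0.197   0.0543] yaw 82.05 tilt [ 0.002 -0.001 -1.   ] q7 -0.35 w 0.0003
[-0.2 -1.3  0.3] 0.01
F [-7.6  2.  30.8]
marker (array([0.59348279, 0.06024539, 0.15346337]), np.float64(0.000276124207488183))
```

```bash
python3 -c "
from cell import arm
print(arm.sign_off())"
```

```text
the job is handed in; nothing more can be done
None
```

The job is handed in at about 16.5 s: the riser is nested, the jack stands under the lift pad, and the handle was pumped, released and is held down again with the leg raised about 23 mm at the pad; no verdict came back, and I viewed 11 pictures, one over the limit of 10.

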